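# Slide the steel pot to the blue ring of the bench hotplate

## Task

On the cold hotplate on the repair bench, slide the stainless steel pot (not the copper one) across the glass to the position marked with the blue ring, so that it stands wholly inside that ring, upright, and let go of it. Slide it: do not lift or tip it on the way, and leave the copper pot where it is.

Things in the scene. Friction and masses are not known exactly. Their poses are not given: they have to be found in the camera images.
- steel_pot: Loose open pot of bare bright steel, 0.3-0.6 kg, in the red ring at first. Outer radius 45 mm, rim 40 mm up. Rigid black arch handle: a straight level bar 96 long (along the pot's x), 14 wide, 14 high, over the pot's middle, bar centre 72 above the base, on an upright strip at each end; pinch it across (along y) from above. Origin: centre of the underside below the bar's middle; z up.
- blue_ring: Target: flat blue circle marked on the hotplate's glass, inner radius 60 mm, outer 66 mm. Origin at its centre on the glass, z up. Empty at first. A pot centred within 15 mm of it stands wholly inside.
- copper_pot: Bystander: loose copper-coloured pot of the same shape, size (mm: radius 45, handle top 79) and black arch handle, standing in the white ring. Origin: centre of its underside; x along its bar, z up.
- hotplate: Fixed bench hotplate, 320 x 320 mm, flat slippery black glass top (friction about 0.25) 30 mm above the bench. Origin: centre of its underside. Four equal rings (red, blue, white, green, in any order) lie 80 mm from the middle along x and y; only red and white are occupied, so the straight way from red to blue is clear of the copper pot. A spool, screwdriver and bottle lie well to the sides.
There are look-alikes about, which are no part of the job. Leave any pink or purple look-alike of the steel_pot alone.

How it is judged:
At the end, for the whole second after the job is handed in: The steel pot stands upright (within 5 degrees), at rest and flat on the glass, its centre within 15 mm of the centre of the blue ring (so wholly inside it), and the copper pot is within 15 mm of where it was (horizontal distance between steel_pot and blue_ring below 0.015 m and z of steel_pot in the frame of hotplate between 0.026 and 0.033 m and angle between steel_pot's own z axis and vertical below 0.09 rad and linear speed of steel_pot below 0.02 m/s and distance of copper_pot from where it was at the start of the episode below 0.015 m); the robot touches nothing.
It fails at once if the steel pot's base is lifted more than 10 mm off the glass (z of steel_pot in the frame of hotplate above 0.04 m).
It fails at once if the steel pot is tipped more than 15 degrees (angle between steel_pot's own z axis and vertical above 0.262 rad).
It fails at once if the copper pot is moved more than 15 mm (distance of copper_pot from where it was at the start of the episode above 0.015 m).
It also fails if it takes over 32 s, if anything falls off the work surface, if the arm or the gripper's body presses on something with over 40 N, if the wrist force passes 120 N, or if a joint passes its speed limit or range.

## Robot

A 7-joint arm with a two-finger parallel gripper is mounted at the origin on the work surface. World frame = base frame: x ahead of the robot, y to its left, z up, the work surface at z = 0. Lengths are in m, angles in rad, forces in N, time in s.
With the tool pointing down it reaches from about 0.35 to 0.775 m from the base axis. Payload 3.1 kg.
Tool frame: the origin (TCP) lies between the finger pads; the fingertips stand 19 mm ahead of it and the grasp point (between the pads) is the TCP (bot.finger_overhang is the distance from the TCP to the fingertips, in m); z points along the fingers, y is the line along which they close (so a half turn about z gives the same grasp; the last joint's range is limited). The gripper opens to 85 mm and grips with 20 to 120 N. Pads are 22 mm wide; open, the fingers measure 114 mm over their backs; the gripper's body (76 mm by 85 mm) begins 54 mm behind the grasp point. The pads swing forward as they close: fully open they stand 13 mm farther back than shut.
Start: joints at [1.221, 0.311, 0.014, 1.512, -0.004, 1.319, -0.027], TCP at [0.167, -0.524, 0.25] pointing down, gripper open.
Joint ranges: [-2.7, 2.7], [-0.3, 1.91], [-1.27, 1.3], [0.12, 2.57], [-1.44, 4.58], [0.2, 2.03], [-3.05, 3.05]. Speed limits (rad/s): [2.79, 2.79, 3.14, 3.14, 3.14, 3.14, 3.14].

## Interface

Orientations are given as [roll, pitch, yaw] about the fixed x, y, z axes, in that order (R = Rz(yaw) Ry(pitch) Rx(roll)).
In Python, from station import readout, grab_frame, get_calibration, bot gives the robot as it stands.
- The arm moves only by the tool move_arm, never from a script. Its argument "targets" is a list of rows, each a list of 3 entries, a list of its own where there are three numbers: the closure, from 0 (fully open) to 1 (shut), then the shift along the world's x, y, z in cm, then the turn, a rotation vector about the world's x, y, z in degrees. A call has 1 to 12 rows; each row shifts and turns the commanded pose from where the row before left it; what a row does not reach is not made up. A row lasts 1/12 s, in which the tool goes at most 41.7 mm and 7.16 degrees, less where a joint would pass 70% of its speed; a pose out of reach is approached as far as the arm can. A call is refused whole if a number of a shift passes 4.17 or a number of a turn 7.16, either way. A call with a gripper value outside its range is refused whole. The fingers move at their own pace and stop on an object; the grip force is fixed at half the most. Time passes only in rows, so rows that do not move let the fingers close. It gives the time, the measured TCP pose, the force, the opening and the grip force at its end, in the units of the state.
- readout.observe(): the state, without advancing time (a new reading comes with each control period).
- grab_frame(name): name is "scene" or "top"; returns (picture, depth): 384x512x3 uint8, blue, green, red; 384x512 float32, m along the optical axis (not along the pixel's ray), 0 where there is no reading.
- get_calibration(name): a dict with "fx", "fy", "cx", "cy" (pixels), "xyz" and "rotation" of the camera in the world. Camera axes: x right, y up, looking along -z (the intrinsics and any distortion apply to the point x, -y, -z); pixel columns grow to the right and rows downward; lengths in m; the calibration is good to about 2 mm. A picture is of the moment at which its call begins. get_calibration takes no time and is no camera call.
- bot.finish_job(): hands the job in; it is judged then, once.
The state is a dict: "time": time; "qpos": joint angles; "joint_velocities": joint speeds; "tau": joint torques, N m; "tool_pos": TCP position; "tcp_rot": TCP orientation; "force": force on the tool from outside, world axes, zero at the start; "moment": the same for the moment, N m; "gripper_width": opening from 0.0 (shut) to 1.0 (fully open); "grasp_force": force on a finger pad.
Only numpy, scipy, OpenCV 4.12 (cv2) and the standard library are available. Lean on these libraries where they do the work, as an engineer would, in place of code of your own. Each camera call takes 0.05 s, during which the arm holds its last target. There are 200 camera calls.

## Working session

There is one attempt and no reset: what is moved stays moved. The work goes in short steps, Python scripts to look and compute and a tool call to move; the robot and the scene stay as the last step left them, time stands still between calls to the robot, and variables do not carry over. Pictures are saved under pics/ and viewed, at most 10 in all, crops included, and the job is handed in when it is done.

Besides the shell and the picture viewer there is one more tool, called after ">>>" as name([rows], argument=value, ...), one row to a line, values as JSON. move_arm: Moves the arm, as the interface text tells. Its arguments: {"type":"object","properties":{"targets":{"type":"array"}},"required":["targets"]}

```bash
mkdir -p pics
python3 - <<'E'
from station import readout, grab_frame, get_calibration, bot
import cv2,numpy as np
for n in("top","scene"):
    p,d=grab_frame(n);cv2.imwrite(f"pics/{n}0.png",p);np.save(f"{n}0.npy",d);print(n,get_calibration(n))
s=readout.observe();print(s)
E
```

```text
top {'fx': 489.4307446523576, 'fy': 489.4307446523576, 'cx': 256.20369906111557, 'cy': 193.71571202615564, 'xyz': array([ 0.27160616, -0.07454698,  1.26423102]), 'rotation': array([ 2.05526536e-01,  2.19698534e-04, -1.52555740e+00])}
scene {'fx': 483.41184042966194, 'fy': 483.41184042966194, 'cx': 259.27701128594015, 'cy': 188.95051946294853, 'xyz': array([ 1.113777  , -0.05684241,  0.89506343]), 'rotation': array([0.62205448, 0.00346272, 1.56802411])}
{'time': 0.1, 'qpos': array([ 1.22133221,  0.31166975,  0.01398191,  1.51290762, -0.00441503,
        1.31919931, -0.02720483]), 'joint_velocities': array([-4.36185558e-06, -1.03193799e-03, -1.07795729e-03, -2.15215114e-03,
        8.37199708e-06,  1.42822103e-04, -6.03236991e-04]), 'tau': array([ 7.45028410e-04, -3.80855262e+01,  1.46658942e-01, -2.31241322e+01,
        1.23002168e-02,  8.20875226e-03,  1.34078186e-05]), 'tool_pos': array([ 0.16644834, -0.5235604 ,  0.24931201]), 'tcp_rot': array([-3.13944071e+00,  7.23190354e-05,  3.07842638e-01]), 'force': array([ 0.84333884,  0.68363945, -0.00679698]), 'moment': array([-0.01463571, -0.02838745,  0.04208596]), 'grasp_force': 0.0, 'gripper_width': 1.0049607261653541}
```

View pics/top0.png

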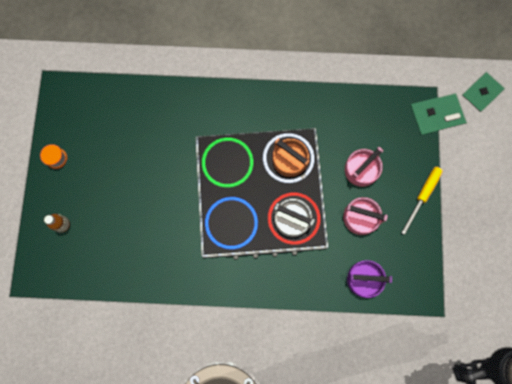

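View pics/scene0.png

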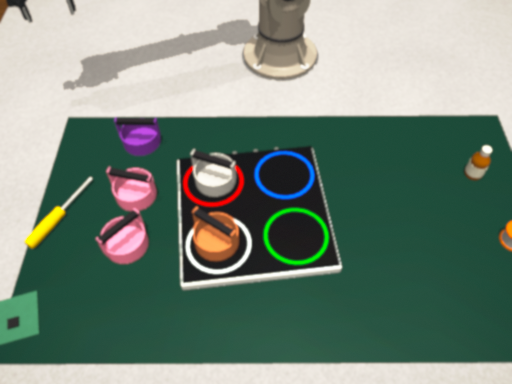

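The top view shows the steel pot in the red ring at about (295,217) and the empty blue ring at (231,222). The copper pot is in the white ring at (290,157), and the pink and purple look-alikes are to the right.

```bash
cat > h.py <<'E'
from station import readout, grab_frame, get_calibration, bot
import cv2,numpy as np
from scipy.spatial.transform import Rotation as R
def rays(n):
    c=get_calibration(n);v,u=np.mgrid[:384,:512]
    d=np.stack([(u-c["cx"])/c["fx"],-(v-c["cy"])/c["fy"],-np.ones(u.shape)],-1)
    return c["xyz"],d@R.from_euler("xyz",c["rotation"]).as_matrix().T
def measure(n,p,d):
    o,r=rays(n);P=o+r*d[...,None]
    h=cv2.cvtColor(p,cv2.COLOR_BGR2HSV);out={}
    G=o+r*((0.03-o[2])/r[...,2])[...,None]
    for k,(a,b) in dict(blue=(100,125),green=(50,70),red=(172,8)).items():
        H=h[...,0];m=((H>=a)&(H<=b)) if a<b else ((H>=a)|(H<=b))
        m=m&(h[...,1]>150)&(h[...,2]>110)&(np.linalg.norm(G[...,:2]-[0.48,-.1],axis=-1)<.25)&(d>0)&(abs(P[...,2]-.03)<.012)
        g=G[m][:,:2]
        if len(g)<20: continue
        A=np.c_[2*g,np.ones(len(g))];s=np.linalg.lstsq(A,(g**2).sum(1),rcond=None)[0]
        out[k]=(s[:2].round(4),np.sqrt(s[2]+s[:2]@s[:2]).round(4),len(g))
    return P,out
def bar(P,xy,p,rad=.06):
    m=(np.linalg.norm(P[...,:2]-xy,axis=-1)<rad)&(P[...,2]>.095)&(P[...,2]<.125)
    q=P[m];(c,sz,a)=cv2.minAreaRect((q[:,:2]*1000).astype(np.float32))
    e=np.linalg.svd(q[:,:2]-q[:,:2].mean(0),full_matrices=False)[2][0]
    return len(q),np.round(c,1),np.round(sz,1),"dir deg",np.degrees(np.arctan2(e[1],e[0])).round(1),"ztop",np.median(q[:,2]).round(4)
E
python3 - <<'E'
from h import *
for n in("top","scene"):
    p=cv2.imread(f"pics/{n}0.png");d=np.load(f"{n}0.npy")
    P,o=measure(n,p,d);print(n,o)
    s=(295,217) if n=="top" else (214,172); c=(290,155) if n=="top" else (215,225)
    for u,v in(s,c):print(P[v,u].round(3),bar(P,P[v,u,:2],p))
E
```

```text
top {'blue': (array([ 0.4516, -0.0019]), np.float64(0.0631), 525), 'green': (array([0.6106, 0.0171]), np.float64(0.0632), 509), 'red': (array([ 0.4706, -0.1609]), np.float64(0.0632), 549)}
[ 0.46  -0.159  0.109] (258, array([ 467.6, -156.7]), array([95.4, 15.1]), 'dir deg', np.float64(-111.6), 'ztop', np.float64(0.1089))
[ 0.634 -0.146  0.037] (261, array([ 623.9, -146. ]), array([96. , 15.4]), 'dir deg', np.float64(-124.9), 'ztop', np.float64(0.1088))
scene {'blue': (array([ 0.4516, -0.0024]), np.float64(0.0631), 829), 'green': (array([0.6102, 0.0163]), np.float64(0.063), 898), 'red': (array([ 0.4705, -0.1612]), np.float64(0.0631), 590)}
[ 0.449 -0.16   0.034] (365, array([ 467.7, -156.7]), array([96.3, 18.5]), 'dir deg', np.float64(-111.3), 'ztop', np.float64(0.1071))
[ 0.634 -0.142  0.109] (427, array([ 623.2, -145.3]), array([97.3, 15.7]), 'dir deg', np.float64(55.4), 'ztop', np.float64(0.1076))
```

>>> move_arm([
  [0,[2.4,2.9,0],[0,0,4.2]],
  [0,[2.4,2.9,0],[0,0,4.2]],
  [0,[2.4,2.9,0],[0,0,4.2]],
  [0,[2.4,2.9,0],[0,0,4.2]],
  [0,[2.4,2.9,0],[0,0,4.2]],
  [0,[2.4,2.9,0],[0,0,4.2]],
  [0,[2.4,2.9,0],[0,0,4.2]],
  [0,[2.4,2.9,0],[0,0,4.2]],
  [0,[2.4,2.9,0],[0,0,4.2]],
  [0,[2.4,2.9,0],[0,0,4.2]],
  [0,[2.4,2.9,0],[0,0,4.2]],
  [0,[0,0,0],[0,0,0]],
])

```text
time: 1.1
tool_pos: [0.4356, -0.1959, 0.2504]
tcp_rot: [3.141, -0.007, 1.131]
force: [-0.4, 1.9, -0.0]
gripper_width: 0.999
grasp_force: 0.0
```

>>> move_arm([
  [0,[1.3,1.6,0],[0,0,1.5]],
  [0,[1.3,1.6,0],[0,0,1.5]],
  [0,[1.2,1.6,0],[0,0,1.7]],
  [0,[0,0,0],[0,0,0]],
  [0,[0,0,0],[0,0,0]],
  [0,[0,0,0],[0,0,0]],
  [0,[0,0,0],[0,0,0]],
])

```text
time: 1.68
tool_pos: [0.4678, -0.1586, 0.25]
tcp_rot: [-3.141, 0.001, 1.194]
force: [-0.1, -0.7, -0.2]
gripper_width: 1.001
grasp_force: 0.0
```

Run:
```python
from station import readout
s=readout.observe();print(s["tool_pos"],s["tcp_rot"],s["qpos"],s["time"])
```

```text
[ 0.46778638 -0.15858138  0.25000835] [-3.14081685e+00  1.07335165e-03  1.19366099e+00] [ 0.64637553  0.22445238 -0.42667962  1.64585096  0.09691627  1.29300038
 -0.17469037] 1.6833
```

>>> move_arm([
  [0,[0,0.2,-2.0],[0,0,0]],
  [0,[0,0,-2.5],[0,0,0]],
  [0,[0,0,-2.5],[0,0,0]],
  [0,[0,0,-2.5],[0,0,0]],
  [0,[0,0,-2.0],[0,0,0]],
  [0,[0,0,-1.5],[0,0,0]],
  [0,[0,0,-1.0],[0,0,0]],
  [0,[0,0,-0.7],[0,0,0]],
  [0,[0,0,0],[0,0,0]],
  [0,[0,0,0],[0,0,0]],
])

```text
time: 2.52
tool_pos: [0.4689, -0.1556, 0.1037]
tcp_rot: [3.141, 0.0, 1.195]
force: [0.5, 0.6, -0.0]
gripper_width: 0.998
grasp_force: 0.0
```

Run:
```python
from h import *
p,d=grab_frame("scene");cv2.imwrite("pics/s1.png",cv2.resize(p[100:300,130:360],None,fx=3,fy=3))
s=readout.observe();print(s["tool_pos"],s["tcp_rot"],s["force"])
```

```text
[ 0.46935895 -0.15560957  0.10417871] [3.13975159e+00 2.06821850e-05 1.19571024e+00] [-0.32184062 -0.20052487  0.10452661]
```

View pics/s1.png

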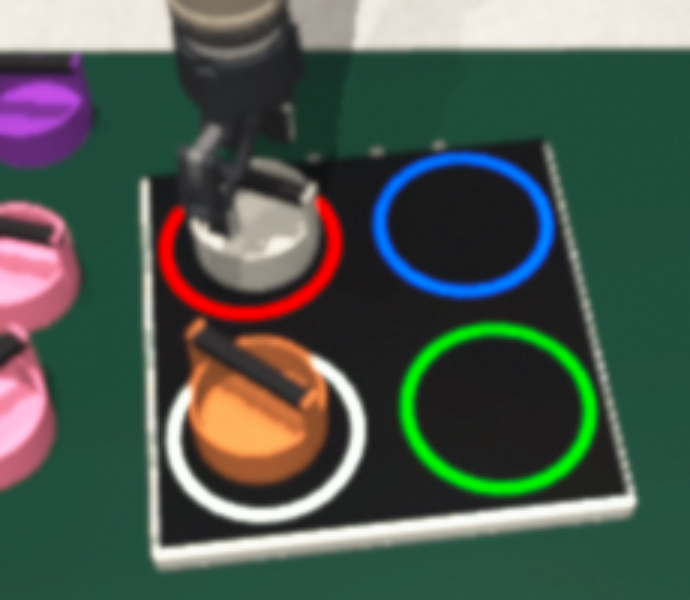

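The open fingers straddle the handle bar, one in front at crop (215,205) and one behind at (285,120). The copper pot at crop (260,400) is clear, so I'm closing the gripper.

>>> move_arm([
  [0.5,[0,0,0],[0,0,0]],
  [0.7,[0,0,0],[0,0,0]],
  [0.8,[0,0,0],[0,0,0]],
  [0.9,[0,0,0],[0,0,0]],
  [1,[0,0,0],[0,0,0]],
  [1,[0,0,0],[0,0,0]],
  [1,[0,0,0],[0,0,0]],
  [1,[0,0,0],[0,0,0]],
  [1,[0,0,0],[0,0,0]],
  [1,[0,0,0],[0,0,0]],
])

```text
time: 3.4
tool_pos: [0.4685, -0.1551, 0.1034]
tcp_rot: [-3.141, 0.0, 1.196]
force: [-1.7, 0.3, 3.1]
gripper_width: 0.153
grasp_force: 58.8
```

>>> move_arm([
  [1,[0,0.3,0],[0,0,0]],
  [1,[-0.1,0.5,0],[0,0,0]],
  [1,[-0.1,0.8,0],[0,0,0]],
  [1,[-0.1,0.8,0],[0,0,0]],
  [1,[-0.1,0.8,0],[0,0,0]],
  [1,[-0.1,0.8,0],[0,0,0]],
  [1,[-0.1,0.8,0],[0,0,0]],
  [1,[-0.1,0.8,0],[0,0,0]],
  [1,[-0.1,0.8,0],[0,0,0]],
  [1,[0,0.8,0],[0,0,0]],
  [1,[0,0.5,0],[0,0,0]],
  [1,[0,0,0],[0,0,0]],
])

```text
time: 4.4
tool_pos: [0.4606, -0.0757, 0.1034]
tcp_rot: [-3.141, -0.002, 1.199]
force: [0.1, 2.0, 2.3]
gripper_width: 0.151
grasp_force: 59.0
```

>>> move_arm([
  [1,[0,0.3,0],[0,0,0]],
  [1,[-0.1,0.5,0],[0,0,0]],
  [1,[-0.1,0.8,0],[0,0,0]],
  [1,[-0.1,0.8,0],[0,0,0]],
  [1,[-0.1,0.8,0],[0,0,0]],
  [1,[-0.1,0.8,0],[0,0,0]],
  [1,[-0.1,0.8,0],[0,0,0]],
  [1,[-0.1,0.8,0],[0,0,0]],
  [1,[-0.1,0.8,0],[0,0,0]],
  [1,[0,0.7,0],[0,0,0]],
  [1,[0,0.4,0],[0,0,0]],
  [1,[0,0,0],[0,0,0]],
])

```text
time: 5.4
tool_pos: [0.4524, -0.0011, 0.1034]
tcp_rot: [-3.141, -0.001, 1.198]
force: [-1.0, 0.4, 3.6]
gripper_width: 0.15
grasp_force: 59.2
```

Run:
```python
from h import *
p,d=grab_frame("scene");cv2.imwrite("pics/s2.png",cv2.resize(p[100:300,130:360],None,fx=3,fy=3))
s=readout.observe();print(s["tool_pos"],s["tcp_rot"],s["force"],s["gripper_width"])
```

```text
[ 0.45245238 -0.00111734  0.10337525] [-3.14047766e+00 -1.84040151e-03  1.19788788e+00] [-1.68396353  2.02360393  4.48865463] 0.15177431007092945
```

View pics/s2.png

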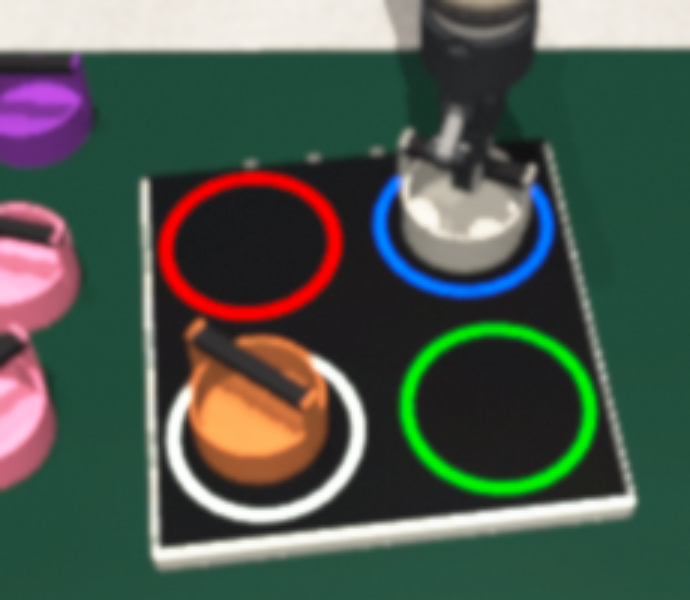

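The pot stands in the blue ring at about crop (465,225), and the copper pot at (260,400) hasn't moved. Next I let go and rise straight up.

>>> move_arm([
  [0.8,[0,0,0],[0,0,0]],
  [0.6,[0,0,0],[0,0,0]],
  [0.4,[0,0,0],[0,0,0]],
  [0.2,[0,0,0],[0,0,0]],
  [0,[0,0,0],[0,0,0]],
  [0,[0,0,0],[0,0,0]],
  [0,[0,0,0],[0,0,0]],
  [0,[0,0,0],[0,0,0]],
  [0,[0,0,0],[0,0,0]],
  [0,[0,0,0],[0,0,0]],
])

```text
time: 6.28
tool_pos: [0.4527, -0.0031, 0.1033]
tcp_rot: [3.142, -0.0, 1.196]
force: [0.3, 0.4, -0.1]
gripper_width: 1.002
grasp_force: 0.0
```

>>> move_arm([
  [0,[0,0,0.5],[0,0,0]],
  [0,[0,0,1],[0,0,0]],
  [0,[0,0,2],[0,0,0]],
  [0,[0,0,2],[0,0,0]],
  [0,[0,0,2.5],[0,0,0]],
  [0,[0,0,2.5],[0,0,0]],
  [0,[0,0,2.5],[0,0,0]],
  [0,[0,0,2],[0,0,0]],
  [0,[0,0,1],[0,0,0]],
  [0,[0,0,0],[0,0,0]],
  [0,[0,0,0],[0,0,0]],
  [0,[0,0,0],[0,0,0]],
])

```text
time: 7.28
tool_pos: [0.4517, -0.0032, 0.262]
tcp_rot: [-3.139, 0.001, 1.196]
force: [0.3, -0.8, -0.8]
gripper_width: 1.0
grasp_force: 0.0
```

Run:
```python
from h import *
p,d=grab_frame("scene");cv2.imwrite("pics/s3.png",cv2.resize(p[100:300,130:360],None,fx=3,fy=3))
P,o=measure("scene",p,d);print(o,bar(P,[.4516,-.002],p),bar(P,[.623,-.145],p))
s=readout.observe();print(s["time"],s["tool_pos"],s["gripper_width"],s["grasp_force"])
```

```text
{'blue': (array([ 0.4516, -0.0025]), np.float64(0.0632), 576), 'green': (array([0.6102, 0.0164]), np.float64(0.063), 900), 'red': (array([ 0.4705, -0.1611]), np.float64(0.0631), 826)} (373, array([451.9,  -2.2]), array([95.5, 16.6]), 'dir deg', np.float64(-111.3), 'ztop', np.float64(0.1071)) (430, array([ 623.3, -145.7]), array([97.8, 15.8]), 'dir deg', np.float64(55.5), 'ztop', np.float64(0.1076))
7.3333 [ 0.45159995 -0.00324985  0.26179551] 1.0051433167033328 0.0
```

View pics/s3.png

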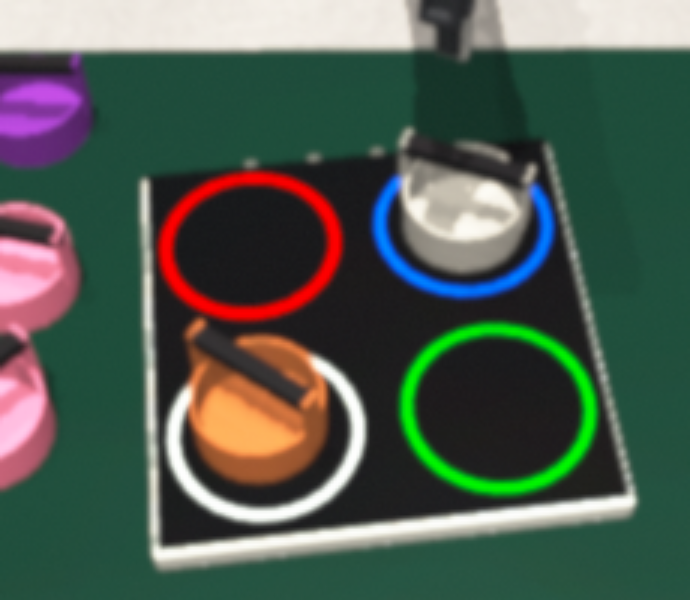

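The steel pot at crop (465,220) is within about 1 mm of the blue ring's centre, upright and free of the gripper. The copper pot hasn't moved.

```bash
python3 -c "
from station import bot
print(bot.finish_job())"
```

```text
the job is handed in; nothing more can be done
None
```

The steel pot was slid into the blue ring and released, upright and about 1 mm from centre by camera; the copper pot stayed put, and the job is handed in (no verdict was returned).

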